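# Kit the hub parts for the laser marker

### The job

Make up the two kits for the laser marker: put the green hub, the bright steel bearing and the black-capped plug in the blue tray, and the dark hub and the brass bush in the yellow tray, each standing upright in the middle of a pocket of its own (any pocket of that tray). Leave the red reject bearing, the orange focus gauge and the mouse where they are.

Things in the scene. Friction and masses are not known exactly. Their poses are not given: they have to be found in the camera images.
- blue_tray: Blue kit tray, 90 x 264 mm, a row of three square pockets each 84 x 84 mm inside. Fixed to the table. Origin at the centre of its underside (on the table), z up, y along its length. Floor 4 mm thick; walls and dividers 3 mm thick, rims 10 mm above the table. Pocket centres on its y axis at y = -87, 0 and +87 mm, x = 0.
- yellow_tray: Yellow kit tray, 90 x 177 mm, a row of two square pockets each 84 x 84 mm inside. Fixed to the table. Origin at the centre of its underside (on the table), z up, y along its length. Floor 4 mm thick; walls and dividers 3 mm thick, rims 10 mm above the table. Pocket centres on its y axis at y = -43.5 and +43.5 mm, x = 0.
- green_hub: Green hub: a green-painted foot 9 mm high with four lobes (reaching 33 mm from the axis), carrying a bright steel boss 40 mm in diameter up to 43 mm height, with a green ring and black bore on its top face. Grip it on the boss. About 0.3 kg. Loose, starts upright on the table. Origin at the centre of its underside, z up along its axis; any yaw.
- dark_hub: Dark hub: all dark steel, a round foot 60 mm in diameter and 9 mm high, carrying a boss 40 mm in diameter up to 44 mm height. Grip it on the boss. About 0.3 kg. Loose, starts upright on the table. Origin at the centre of its underside, z up along its axis; any yaw.
- bearing: Bright steel bearing: a cylinder 52 mm in diameter and 32 mm high with a black seal on its top face and a steel inner ring 28 mm in diameter standing up to 36 mm height. About 0.3 kg. Loose, starts upright on the table. Origin at the centre of its underside, z up along its axis; any yaw.
- plug: Black-capped plug: steel body 36 mm in diameter, 20 mm high, a thin 42 mm steel flange around it at 8 to 11 mm height (look only), and a black rubber cap 40 mm in diameter from 20 to 38 mm height. About 0.15 kg. Loose, starts upright on the table. Origin at the centre of its underside, z up along its axis; any yaw.
- bush: Brass bush: a plain tube 34 mm outside diameter, 18 mm bore, 40 mm high. About 0.16 kg. Loose, starts upright on the table. Origin at the centre of its underside, z up along its axis; any yaw.
- reject: Reject bearing, to be left alone: like the bearing in shape and size (52 mm diameter, 36 mm high) but painted red, with a steel-coloured stripe round its side. Loose, stands among the stock. Origin at the centre of its underside.
- gauge: Orange focus gauge, to be left alone: a small upright plastic pin, foot 24 mm in diameter and 10 mm high, stem 16 mm in diameter up to 38 mm height. Loose, stands between the two trays. Origin at the centre of its underside.
- mouse: Black computer mouse, to be left alone, about 105 x 60 x 33 mm, lying on a grey mat at the robot's right (-y). Loose. Origin at the centre of its underside, 3 mm above the table.
There are look-alikes about, which are no part of the job. Leave any purple look-alike of the bearing alone.

How it is judged:
At the end, for the whole second after the job is handed in: The green hub, the bearing and the plug each stand in a pocket of the blue tray, and the dark hub and the bush in a pocket of the yellow tray, one to a pocket: on the tray's floor, upright within 0.1 rad, each axis within 15 mm of its pocket's centre in either direction of the tray, all at rest (x of green_hub in the frame of blue_tray between -0.015 and 0.015 m and z of green_hub in the frame of blue_tray between 0.001 and 0.008 m and (y of green_hub in the frame of blue_tray between -0.102 and -0.072 m or y of green_hub in the frame of blue_tray between -0.015 and 0.015 m or y of green_hub in the frame of blue_tray between 0.072 and 0.102 m) and angle between each of green_hub, bearing, plug, dark_hub, bush's own z axis and vertical below 0.1 rad and linear speed of each of green_hub, bearing, plug, dark_hub, bush below 0.02 m/s and angular speed of each of green_hub, bearing, plug, dark_hub, bush below 0.2 rad/s and x of bearing in the frame of blue_tray between -0.015 and 0.015 m and z of bearing in the frame of blue_tray between 0.001 and 0.008 m and (y of bearing in the frame of blue_tray between -0.102 and -0.072 m or y of bearing in the frame of blue_tray between -0.015 and 0.015 m or y of bearing in the frame of blue_tray between 0.072 and 0.102 m) and x of plug in the frame of blue_tray between -0.015 and 0.015 m and z of plug in the frame of blue_tray between 0.001 and 0.008 m and (y of plug in the frame of blue_tray between -0.102 and -0.072 m or y of plug in the frame of blue_tray between -0.015 and 0.015 m or y of plug in the frame of blue_tray between 0.072 and 0.102 m) and x of dark_hub in the frame of yellow_tray between -0.015 and 0.015 m and z of dark_hub in the frame of yellow_tray between 0.001 and 0.008 m and (y of dark_hub in the frame of yellow_tray between -0.0585 and -0.0285 m or y of dark_hub in the frame of yellow_tray between 0.0285 and 0.0585 m) and x of bush in the frame of yellow_tray between -0.015 and 0.015 m and z of bush in the frame of yellow_tray between 0.001 and 0.008 m and (y of bush in the frame of yellow_tray between -0.0585 and -0.0285 m or y of bush in the frame of yellow_tray between 0.0285 and 0.0585 m)); the robot touches nothing.
It fails at once if the red reject bearing has been moved more than 15 mm from where it was (distance of reject from where it was at the start of the episode above 0.015 m).
It fails at once if the orange focus gauge has been moved more than 15 mm from where it was (distance of gauge from where it was at the start of the episode above 0.015 m).
It fails at once if the computer mouse has been moved more than 15 mm from where it was (distance of mouse from where it was at the start of the episode above 0.015 m).
It also fails if it takes over 112 s, if anything falls off the work surface, if the arm or the gripper's body presses on something with over 40 N, if the wrist force passes 120 N, or if a joint passes its speed limit or range.

### The arm

A 7-joint arm with a two-finger parallel gripper is mounted at the origin on the work surface. World frame = base frame: x ahead of the robot, y to its left, z up, the work surface at z = 0. Lengths are in m, angles in rad, forces in N, time in s.
With the tool pointing down it reaches from about 0.4 to 0.85 m from the base axis. Payload 4.4 kg.
Tool frame: the origin (TCP) lies at the very end of the fingers, on their centre line; the grasp point (between the pads) lies 19 mm behind it (robot.grasp_offset is the distance from the TCP to the grasp point, in m); z points along the fingers, y is the line along which they close (so a half turn about z gives the same grasp; the last joint's range is limited). The gripper opens to 94 mm and grips with 3 to 60 N. Pads are 16 mm wide; open, the fingers measure 119 mm over their backs; the gripper's body (75 mm by 177 mm) begins 78 mm behind the grasp point.
Start: joints at [1.056, 0.628, 0.038, 1.517, -0.027, 0.996, -0.02], TCP at [0.282, -0.586, 0.174] pointing down, gripper open.
Joint ranges: [-3.06, 3.06], [-0.37, 2.12], [-1.25, 1.32], [0.18, 2.47], [-1.1, 4.24], [0.23, 1.98], [-2.94, 2.94]. Speed limits (rad/s): [2.57, 2.57, 3.14, 3.14, 3.14, 3.14, 3.14].

### API

Orientations are given as a rotation vector (axis times angle).
In Python, from cell import robot gives the robot as it stands.
- The arm moves only by the tool jog_arm, never from a script. Its argument "targets" is a list of rows, each a list of 5 numbers: the shift along the tool's x, y, z in cm, then the turn about the tool's z in rad, then the opening in per cent of the stroke, from 0 (shut) to 100 (fully open). A call has 1 to 8 rows; each row is the pose to reach, as a shift and turn from the pose commanded when the call began, along the tool's axes at that moment; what a row does not reach only later rows make up. A row lasts 1/12 s, in which the tool goes at most 41.7 mm and 7.16 degrees, less where a joint would pass 70% of its speed; a pose out of reach is approached as far as the arm can. A call with a gripper value outside its range is refused whole. The fingers move at their own pace and stop on an object; "force" is the grip in N (left out, the last holds). Time passes only in rows, so rows that repeat a pose let the fingers close. It gives the time, the measured TCP pose, the force, the opening and the grip force at its end, in the units of the state.
- robot.read_state(): the state, without advancing time (a new reading comes with each control period).
- robot.snapshot(name): name is "scene" or "top" or "wrist"; returns a dict with "color" (420x560x3 uint8, red, green, blue), "vfov" (degrees; the focal length in pixels is half the picture's height over the tangent of half this angle, whatever the lens; pixels are square), "cx", "cy" (the principal point, pixels), "rvec" (rotation vector, rad) and "tvec" (3), from world to camera coordinates, as OpenCV has them. Camera axes: x right, y down, z forward; pixel columns grow to the right and rows downward; lengths in m; the calibration is good to about 2 mm. A picture is of the moment at which its call begins. There is no depth.
- robot.hand_in(): hands the job in; it is judged then, once.
The state is a dict: "time_s": time; "qpos": joint angles; "qvel": joint speeds; "joint_torque": joint torques, N m; "ee_pos": TCP position; "tcp_rot": TCP orientation; "contact_force": force on the tool from outside, world axes, zero at the start; "moment": the same for the moment, N m; "opening": finger opening in m; "finger_force": force on a finger pad.
Only numpy, scipy, OpenCV 4.12 (cv2) and the standard library are available. Lean on these libraries where they do the work, as an engineer would, in place of code of your own. Each camera call takes 0.05 s, during which the arm holds its last target. There are 200 camera calls.

## Working session

There is one attempt and no reset: what is moved stays moved. The work goes in short steps, Python scripts to look and compute and a tool call to move; the robot and the scene stay as the last step left them, time stands still between calls to the robot, and variables do not carry over. Pictures are saved under pics/ and viewed, at most 14 in all, crops included, and the job is handed in when it is done.

Besides the shell and the picture viewer there is one more tool, called after "Emit:" as a command line: name --pt "numbers of a row" for each row, then --argument value for the rest. jog_arm: Moves the arm, as the interface text tells. Its arguments: {"type":"object","properties":{"targets":{"type":"array","items":{"type":"array","items":{"type":"number"}}},"force":{"type":"number"}},"required":["targets"]}

```bash
ls; mkdir -p pics
python3 - <<'E'
from cell import robot
import cv2,numpy as np
for n in("scene","top"):
    s=robot.snapshot(n); cv2.imwrite(f"pics/{n}0.png",s["color"][:,:,::-1]); print(n,s["vfov"],s["cx"],s["cy"],s["rvec"],s["tvec"])
st=robot.read_state();print(st)
E
```

```text
pics
scene 50.777327341808295 275.40039250863043 205.84681084496492 [ 2.0497125   0.58481851 -0.31194859] [-0.33552695 -0.13346869  1.43009065]
top 53.888179198166085 273.3009313909763 209.0654803721855 [ 2.13905061 -2.17127574  0.06776102] [-0.08623807  0.48570162  0.95773691]
{'time_s': 0.1, 'qpos': array([ 1.05625193,  0.62922788,  0.0384664 ,  1.51819415, -0.02698845,
        0.99632243, -0.02001532]), 'qvel': array([-0.00014116, -0.00105735, -0.0003072 , -0.00235147, -0.00094951,
        0.00044914,  0.00054387]), 'joint_torque': array([ 2.62740556e-03, -5.50790370e+01,  1.14757273e+00, -1.87119466e+01,
       -5.20320993e-02,  1.91215100e-02,  4.56034263e-05]), 'ee_pos': array([ 0.2817378 , -0.585083  ,  0.17358684]), 'tcp_rot': array([-3.06130978e+00, -6.98596072e-01,  6.25315194e-04]), 'contact_force': array([0.39252436, 0.23410444, 0.92060354]), 'moment': array([-0.00639529, -0.02489087, -0.02806778]), 'finger_force': 0.0, 'opening': 0.09400981202153992}
```

View pics/scene0.png

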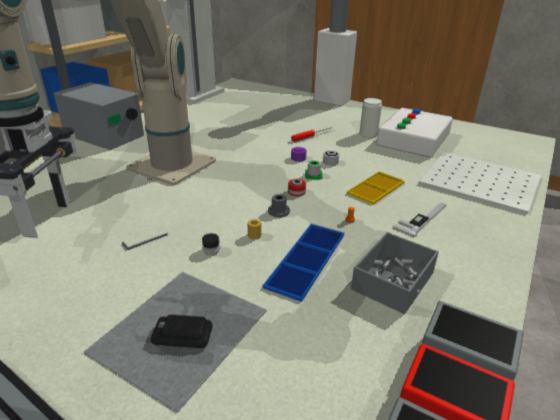

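View pics/top0.png

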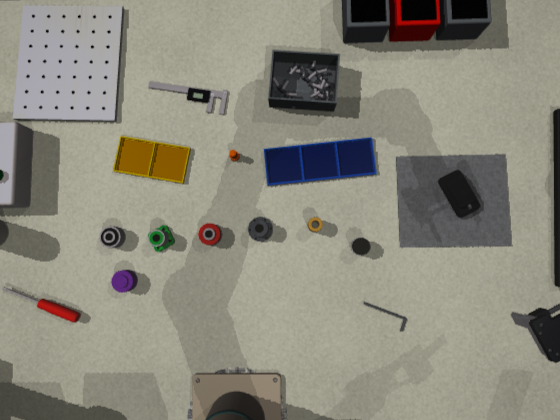

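Candidates for the bearing in the top view are bright with a black seal (112,237), red reject (209,234) and purple (124,281). The hubs are green (161,238) and dark (260,229), the bush is brass (314,225), and the plug has a black cap (361,246); the black mouse (460,193) could be mistaken for the plug. The gauge is at (234,155). I choose by the description and check in one crop.

```bash
cat > h.py <<'E'
from cell import robot
import cv2,numpy as np
from scipy.spatial.transform import Rotation as R
def snap(n):
    s=robot.snapshot(n); s["R"]=R.from_rotvec(s["rvec"]).as_matrix(); s["f"]=210/np.tan(np.radians(s["vfov"]/2)); s["bgr"]=s["color"][:,:,::-1].copy(); return s
def ray(s,u,v,z):
    d=s["R"].T@np.array([(u-s["cx"])/s["f"],(v-s["cy"])/s["f"],1]); c=-s["R"].T@s["tvec"]
    return (c+d*(z-c[2])/d[2])
def proj(s,p):
    q=s["R"]@np.asarray(p)+s["tvec"]; return q[0]/q[2]*s["f"]+s["cx"],q[1]/q[2]*s["f"]+s["cy"]
def rel(p):
    "world point -> shift in cm along tool axes from the present TCP"
    st=robot.read_state(); return R.from_rotvec(st["tcp_rot"]).inv().apply(np.asarray(p)-st["ee_pos"])*100
E
python3 - <<'E'
from h import *
s=snap("top"); im=s["bgr"]; hsv=cv2.cvtColor(im,cv2.COLOR_BGR2HSV)
for n,a,b in(("blue",100,130),("yellow",15,32)):
    m=cv2.inRange(hsv,(a,140,50),(b,255,255)); c=max(cv2.findContours(m,0,2)[0],key=cv2.contourArea)
    pts=np.array([ray(s,*p[0],.01)[:2] for p in cv2.boxPoints(cv2.minAreaRect(c))[:,None]])
    (cx,cy),wh,an=cv2.minAreaRect((np.array([ray(s,*p[0],.01)[:2] for p in c])*1000).astype(np.float32)); print(n,cx,cy,wh,an)
print({n:ray(s,u,v,.038)[:2].round(3) for n,u,v in[("bearing",112,237),("green",161,238),("red",209,234),("dark",260,229),("bush",314.5,225),("plug",361,246),("gauge",234,155),("purple",124,281)]})
cv2.imwrite("pics/crop0.png",cv2.resize(im[205:270,90:250],None,fx=5,fy=5,interpolation=2))
cv2.imwrite("pics/crop1.png",cv2.resize(im[205:270,240:400],None,fx=5,fy=5,interpolation=2))
a=cv2.vconcat([cv2.imread("pics/crop0.png")[:, :],cv2.imread("pics/crop1.png")]); cv2.imwrite("pics/crop.png",cv2.resize(a,(740,600)))
E
```

```text
blue 600.5784912109375 -206.15753173828125 (89.87965393066406, 262.9391174316406) 4.995814800262451
yellow 613.9169921875 205.1116180419922 (178.35121154785156, 90.73876190185547) 78.94852447509766
{'bearing': array([0.423, 0.286]), 'green': array([0.419, 0.17 ]), 'red': array([0.427, 0.057]), 'dark': array([ 0.437, -0.062]), 'bush': array([ 0.444, -0.189]), 'plug': array([ 0.394, -0.294]), 'gauge': array([ 0.613, -0.003]), 'purple': array([0.321, 0.255])}
```

View pics/crop.png

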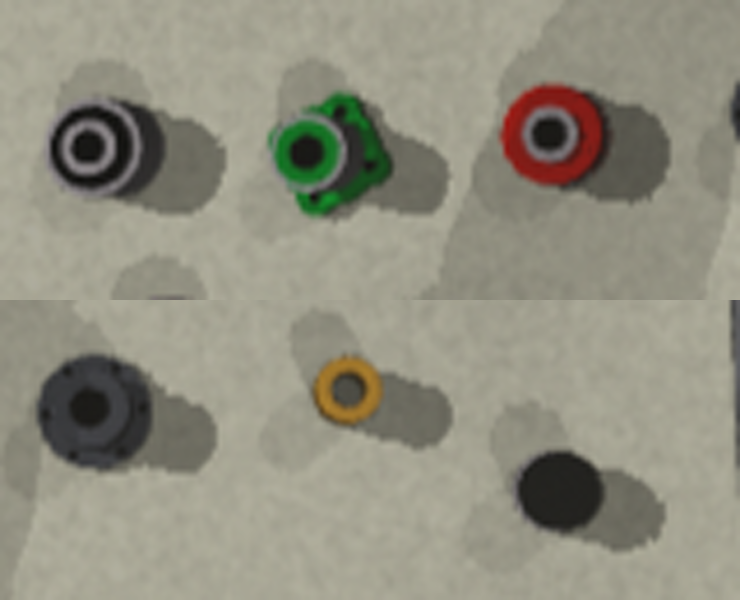

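The crop confirms the choice. Bright bearing with black seal, bore at (109,236); green hub, bore (156,238); red reject (209,234). Dark hub (259,228), brass bush (315,224) and black cap (361,246). Next: work out the first move, to above the plug.

Run:
```python
from h import *
s=snap("top")
for n,u,v,z in[("bearing",108.6,236.4,.036),("green",155.8,237.7,.043),("dark",259.1,228,.044),("bush",314.8,224.1,.04),("plug",360.7,245.8,.038)]: print(n,ray(s,u,v,z).round(4))
p=ray(s,360.7,245.8,.038)[:2]; print(rel([*p,.15]), robot.read_state()["ee_pos"])
```

```text
bearing [0.4248 0.295  0.036 ]
green [0.4199 0.1804 0.043 ]
dark [ 0.4388 -0.0608  0.044 ]
bush [ 0.4461 -0.1896  0.04  ]
plug [ 0.3947 -0.2936  0.038 ]
[ 22.82375642 -21.37226413   2.40560611] [ 0.28182451 -0.58524903  0.17382143]
```

Emit:
jog_arm --pt "22.8 -21.4 2.0 -1.12 80" --pt "22.8 -21.4 2.0 -1.12 80" --pt "22.8 -21.4 2.0 -1.12 80" --pt "22.8 -21.4 2.0 -1.12 80" --pt "22.8 -21.4 2.0 -1.12 80" --pt "22.8 -21.4 2.0 -1.12 80" --pt "22.8 -21.4 2.0 -1.12 80" --pt "22.8 -21.4 2.0 -1.12 80" --force 25

```text
time_s: 0.87
ee_pos: [0.3962, -0.2885, 0.1544]
tcp_rot: [-2.34, -2.094, -0.003]
contact_force: [0.4, 0.3, 0.4]
opening: 0.0755
finger_force: 0.0
```

Emit:
jog_arm --pt "0 0 0 -0.11 80" --pt "0 0 0 -0.11 80" --pt "0 0 0 -0.11 80"

```text
time_s: 1.12
ee_pos: [0.3945, -0.2943, 0.1544]
tcp_rot: [2.238, 2.204, -0.0]
contact_force: [-0.1, -0.2, 1.5]
opening: 0.0755
finger_force: 0.0
```

Run:
```python
from h import *
s=snap("wrist"); cv2.imwrite("pics/w0.png",s["bgr"]); st=robot.read_state(); print(st["ee_pos"],st["tcp_rot"],st["qpos"])
print(proj(s,[.3947,-.2936,.038]),proj(s,[.4461,-.1896,.04]))
```

```text
[ 0.39419255 -0.2948984   0.15435662] [ 2.23980953e+00  2.20262183e+00 -6.26625792e-04] [ 0.7862968   0.4434874  -0.2820871   1.96542748  0.17569561  0.75574841
  0.38504904]
(np.float64(281.7155541430578), np.float64(192.55414924088294)) (np.float64(342.4712009789862), np.float64(68.24406543463195))
```

View pics/w0.png

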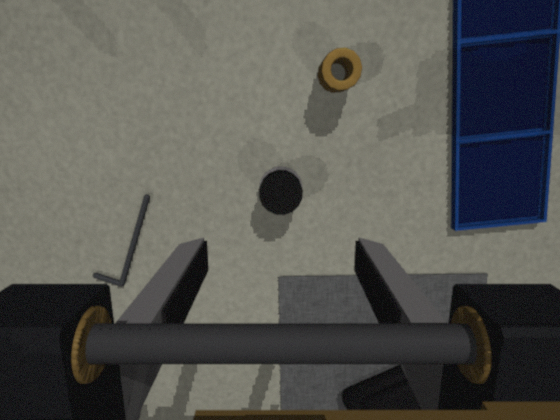

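The wrist picture shows the plug cap at (281,192) and the bush at (341,69), both on the predicted pixels to within 2 px. So the map is good. Descend and grip.

Emit:
jog_arm --pt "0 0 4 0 80" --pt "0 0 8 0 80" --pt "0.1 0 12 0 80" --pt "0.1 0 14.1 0 80" --pt "0.1 0 14.1 0 80" --pt "0.1 0 14.1 0 30" --pt "0.1 0 14.1 0 30" --pt "0.1 0 14.1 0 30" --force 25

```text
time_s: 1.83
ee_pos: [0.3959, -0.2942, 0.0151]
tcp_rot: [2.234, 2.204, 0.001]
contact_force: [0.1, 1.2, 0.2]
opening: 0.0585
finger_force: 0.0
```

Emit:
jog_arm --pt "0 0 0 0 30" --pt "0 0 0 0 30" --pt "0 0 -3 0 30" --pt "0 0 -7 0 30" --pt "0 0 -7 0 30"

```text
time_s: 2.25
ee_pos: [0.3985, -0.2952, 0.0892]
tcp_rot: [2.228, 2.2, 0.003]
contact_force: [0.8, -1.2, 0.1]
opening: 0.029
finger_force: 0.0
```

The fingers closed too late, because they need about 0.6 s. Check the plug.

Emit:
jog_arm --pt "0 0 -6 0 80" --pt "0 0 -6 0 80" --pt "0 0 -6 0 80" --pt "0 0 -6 0 80"

```text
time_s: 2.58
ee_pos: [0.3953, -0.2936, 0.1446]
tcp_rot: [2.233, 2.205, 0.0]
contact_force: [-0.3, -0.7, 0.1]
opening: 0.0524
finger_force: 0.0
```

Run:
```python
from h import *
s=snap("wrist"); cv2.imwrite("pics/w1.png",s["bgr"]); st=robot.read_state(); print(st["ee_pos"],st["tcp_rot"],st["time_s"])
print(proj(s,[.3947,-.2936,.038]))
```

```text
[ 0.39437135 -0.29304979  0.14351772] [ 2.23467431e+00  2.20701205e+00 -2.87532464e-04] 2.6333
(np.float64(280.4344265769733), np.float64(195.45706937973696))
```

View pics/w1.png

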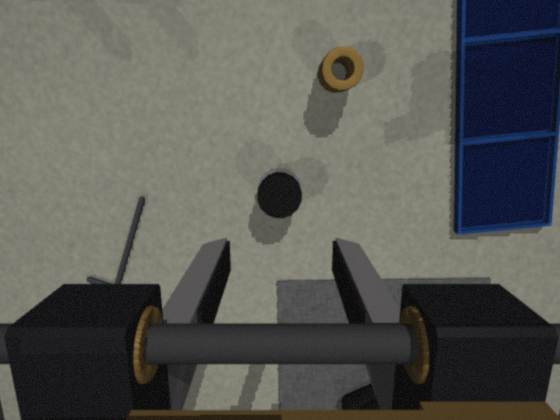

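The plug still stands at (279,194), untouched. Retry with more closing time.

Emit:
jog_arm --pt "0 0 4 0 66" --pt "0 0 8 0 66" --pt "0 0 11 0 66" --pt "0 0 13 0 66" --pt "0 0 13 0 66" --pt "0 0 13 0 30" --pt "0 0 13 0 30" --pt "0 0 13 0 30" --force 25

```text
time_s: 3.3
ee_pos: [0.3955, -0.2934, 0.0145]
tcp_rot: [2.233, 2.206, 0.001]
contact_force: [-0.2, 0.6, 0.2]
opening: 0.0457
finger_force: 0.0
```

Emit:
jog_arm --pt "0 0 0 0 30" --pt "0 0 0 0 30" --pt "0 0 0 0 30" --pt "0 0 0 0 30"

```text
time_s: 3.63
ee_pos: [0.3949, -0.2932, 0.0139]
tcp_rot: [2.234, 2.207, 0.0]
contact_force: [-0.1, -0.8, 0.3]
opening: 0.0285
finger_force: 0.0
```

Run:
```python
from h import *
s=snap("wrist"); t=snap("scene"); c=cv2.resize(t["bgr"][190:290,150:280],(520,400)); a=cv2.hconcat([cv2.resize(s["bgr"],(533,400))[:,:280*1],c]); a=cv2.hconcat([cv2.resize(s["bgr"],(400,300)),cv2.resize(c,(390,300))]); cv2.imwrite("pics/w2.png",a)
st=robot.read_state(); p=st["ee_pos"]; print(p,st["opening"],st["finger_force"]);print(proj(t,p),proj(s,p))
```

```text
[ 0.39472258 -0.29301543  0.01365269] 0.028098231513657448 0.0
(np.float64(210.64702612494227), np.float64(245.7166781740767)) (np.float64(281.06448391713866), np.float64(233.7985204615749))
```

View pics/w2.png

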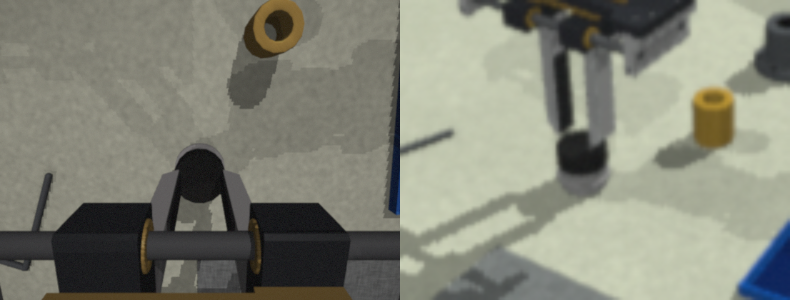

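Run:
```python
from h import *
s=snap("wrist"); t=snap("scene"); print(robot.grasp_offset, s["f"], -s["R"].T@s["tvec"])
for p in([.3947,-.2936,.038],[.4461,-.1896,.04],[.4087,-.293,.0137],[.3807,-.293,.0137],[.4087,-.293,.04],[.3807,-.293,.04]): print(p,proj(s,p),proj(t,p))
cv2.imwrite("pics/w3.png",cv2.hconcat([cv2.resize(s["bgr"][150:350,180:380],(400,400)),cv2.resize(t["bgr"][205:265,180:240],(400,400),interpolation=2)]))
```

```text
0.0188 372.5757005294634 [ 0.39555771 -0.22354939  0.22407891]
[0.3947, -0.2936, 0.038] (np.float64(281.2820358113183), np.float64(249.66622236681164)) (np.float64(209.81585171622783), np.float64(237.3144103916854))
[0.4461, -0.1896, 0.04] (np.float64(391.37334164610036), np.float64(35.4331994897864)) (np.float64(253.44977696147583), np.float64(222.28627932391666))
[0.4087, -0.293, 0.0137] (np.float64(304.8999267259063), np.float64(233.9387567829546)) (np.float64(215.39417152625686), np.float64(247.6181365344218))
[0.3807, -0.293, 0.0137] (np.float64(257.6905881362773), np.float64(234.42616680721906)) (np.float64(205.946690383729), np.float64(243.7924867943082))
[0.4087, -0.293, 0.04] (np.float64(307.96110761542394), np.float64(249.67027755927802)) (np.float64(214.73567254068226), np.float64(238.372050084537))
[0.3807, -0.293, 0.04] (np.float64(254.5909363159463), np.float64(250.2114593449475)) (np.float64(205.17067886442265), np.float64(234.60660168308942))
```

View pics/w3.png

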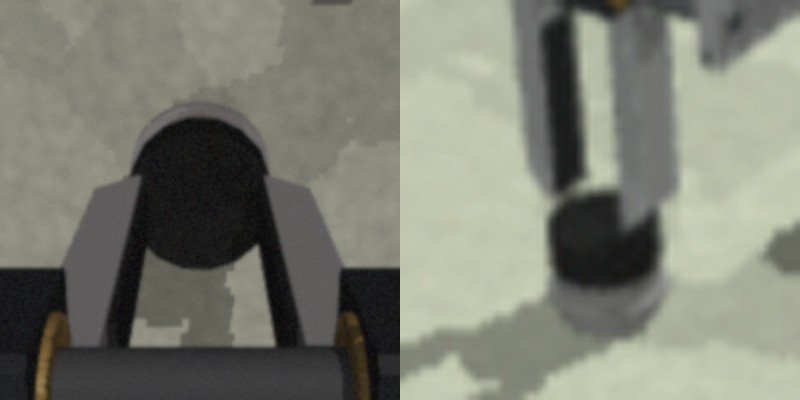

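Scene and wrist crops show the tips level with the cap's top (scene (203,234) and (214,239)). So the real finger ends are about 26 mm higher than the reported TCP. Step down in small moves with a force check; the first 1 cm is safe either way.

Emit:
jog_arm --pt "0 0 0 0 66" --pt "0 0 0 0 66" --pt "0 0 0 0 66" --pt "0 0 0 0 66" --pt "0 0 0 0 66" --pt "0 0 0 0 66" --pt "0 0 0.5 0 66" --pt "0 0 1.0 0 66"

```text
time_s: 4.5
ee_pos: [0.3948, -0.2931, 0.0032]
tcp_rot: [2.234, 2.208, 0.0]
contact_force: [0.4, -0.4, -0.2]
opening: 0.062
finger_force: 0.0
```

Emit:
jog_arm --pt "0 0 0 0 30" --pt "0 0 0 0 30" --pt "0 0 0 0 30" --pt "0 0 0 0 30" --pt "0 0 0 0 30" --pt "0 0 0 0 30" --pt "0 0 0 0 30"

```text
time_s: 5.08
ee_pos: [0.3946, -0.2929, 0.0034]
tcp_rot: [2.235, 2.208, 0.0]
contact_force: [-0.0, 0.4, -1.8]
opening: 0.0383
finger_force: 25.0
```

The grip holds (38 mm, 25 N), which confirms the offset: the real tip is about 27 mm above the reported one. Regrip 1.2 cm deeper, then check the lift.

Emit:
jog_arm --pt "0 0 0 0 60" --pt "0 0 0 0 60" --pt "0 0 0 0 60" --pt "0 0 0.3 0 60" --pt "0 0 0.6 0 60" --pt "0 0 0.9 0 60" --pt "0 0 1.2 0 60" --pt "0 0 1.2 0 60"

```text
time_s: 5.75
ee_pos: [0.3942, -0.2926, -0.0093]
tcp_rot: [-2.234, -2.207, 0.0]
contact_force: [-0.4, -0.9, -1.4]
opening: 0.0567
finger_force: 0.0
```

Emit:
jog_arm --pt "0 0 0 0 30" --pt "0 0 0 0 30" --pt "0 0 0 0 30" --pt "0 0 0 0 30" --pt "0 0 0 0 30" --pt "0 0 0 0 30" --pt "0 0 -2 0 30" --pt "0 0 -5 0 30"

```text
time_s: 6.42
ee_pos: [0.3926, -0.2915, 0.0399]
tcp_rot: [-2.23, -2.204, 0.002]
contact_force: [1.1, -0.5, -0.9]
opening: 0.0393
finger_force: 25.0
```

Emit:
jog_arm --pt "0 3 -2 0 30" --pt "0 6.5 -2 0 30" --pt "0.1 10.5 -2 0 30" --pt "0.2 14.5 -2 0 30" --pt "0.2 18.5 -2 0 30" --pt "0.2 21.4 -2 0 30" --pt "0.2 21.4 -2 0 30" --pt "0.2 21.4 0 0 30"

```text
time_s: 7.08
ee_pos: [0.6133, -0.2934, 0.0441]
tcp_rot: [2.228, 2.205, 0.006]
contact_force: [0.4, 0.3, -1.6]
opening: 0.0392
finger_force: 25.0
```

Emit:
jog_arm --pt "0 0 1.5 0 30" --pt "0 0 3 0 30" --pt "0 0 3.5 0 30" --pt "0 0 4 0 30" --pt "0 0 4.3 0 30" --pt "0 0 4.3 0 30" --pt "0 0 4.3 0 30"

```text
time_s: 7.67
ee_pos: [0.609, -0.2937, -0.001]
tcp_rot: [2.234, 2.207, 0.001]
contact_force: [-0.8, -0.6, -1.0]
opening: 0.0396
finger_force: 25.0
```

Emit:
jog_arm --pt "0 0 0.2 0 30" --pt "0 0 0.2 0 30" --pt "0 0 0.35 0 30" --pt "0 0 0.35 0 30"

```text
time_s: 8.0
ee_pos: [0.6091, -0.2937, -0.0045]
tcp_rot: [2.234, 2.207, 0.0]
contact_force: [-0.8, 0.0, 1.2]
opening: 0.0391
finger_force: 25.0
```

Emit:
jog_arm --pt "0 0 0 0 66" --pt "0 0 0 0 66" --pt "0 0 0 0 66" --pt "0 0 0 0 66" --pt "0 0 -1.5 0 66" --pt "0 0 -4 0 66" --pt "0 0 -8 0 66" --pt "0 0 -9 0 66"

```text
time_s: 8.67
ee_pos: [0.612, -0.2946, 0.0903]
tcp_rot: [2.23, 2.203, 0.005]
contact_force: [0.8, -0.4, 1.0]
opening: 0.0618
finger_force: 0.0
```

Emit:
jog_arm --pt "2 -3 0 0 66" --pt "5 -7 0 0 66" --pt "7.5 -10 0 0 66" --pt "9.5 -13.5 0 0 66" --pt "10.2 -16.3 0 0 66" --pt "10.2 -16.3 0 0 66" --pt "10.2 -16.3 0 0 66"

```text
time_s: 9.25
ee_pos: [0.4457, -0.1893, 0.0853]
tcp_rot: [-2.234, -2.208, 0.001]
contact_force: [-0.1, -0.1, -0.5]
opening: 0.062
finger_force: 0.0
```

Run:
```python
from h import *
s=snap("wrist"); t=snap("top"); st=robot.read_state(); print(st["ee_pos"],st["tcp_rot"],st["time_s"],rel([.4461,-.1896,-.010]))
print(proj(s,[.4461,-.1896,.04]),proj(t,[.608,-.293,.042]))
cv2.imwrite("pics/w4.png",cv2.hconcat([cv2.resize(s["bgr"],(460,345)),cv2.resize(t["bgr"][120:200,260:340+40],(340,345)[:1]+(227,)) if 0 else cv2.copyMakeBorder(cv2.resize(t["bgr"][125:205,260:380],(339,226)),0,119,0,0,0)]))
```

```text
[ 0.44890584 -0.19027096  0.08535335] [2.23322908 2.20587567 0.00226343] 9.35 [ 0.07134606 -0.30876578  9.53443364]
(np.float64(282.0429142659426), np.float64(214.6395414295021)) (np.float64(357.63643449860535), np.float64(154.15700127716798))
```

View pics/w4.png

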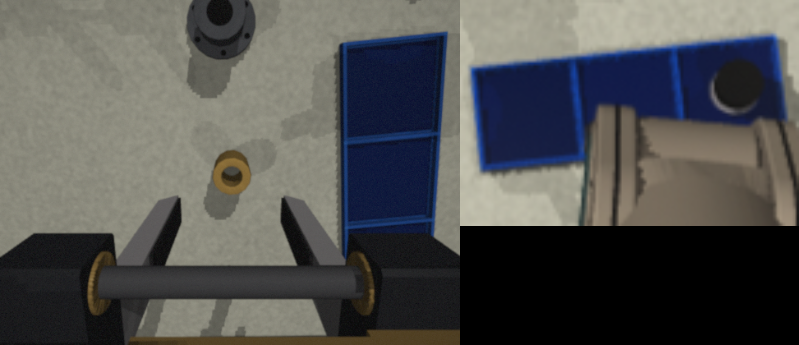

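The plug stands centred in its pocket (top view about (358,155)). The bush is at (282,211) in the wrist view, as predicted. Grip the bush.

Emit:
jog_arm --pt "0 0 3.5 0 60" --pt "0 0 7 0 60" --pt "0 0 8.5 0 60" --pt "0 0 9.5 0 60" --pt "0 0 9.5 0 25" --pt "0 0 9.5 0 25" --pt "0 0 9.5 0 25" --pt "0 0 9.5 0 25"

```text
time_s: 10.02
ee_pos: [0.4477, -0.1899, -0.0091]
tcp_rot: [2.234, 2.207, 0.001]
contact_force: [-1.0, -0.2, -0.1]
opening: 0.033
finger_force: 4.6
```

Emit:
jog_arm --pt "0 0 0 0 25" --pt "0 0 0 0 25" --pt "0 0 0 0 25" --pt "0 0 -2 0 25" --pt "0 0 -5 0 25" --pt "0 0 -8 0 25" --pt "0 0 -8 0 25"

```text
time_s: 10.6
ee_pos: [0.4502, -0.1906, 0.0743]
tcp_rot: [2.229, 2.202, 0.006]
contact_force: [1.6, -0.2, -2.3]
opening: 0.033
finger_force: 25.0
```

Emit:
jog_arm --pt "3 1.5 0 0 25" --pt "7 3 0 0 25" --pt "10.8 4.5 0 0 25" --pt "14.6 6 0 0 25" --pt "18.4 8 0 0 25" --pt "22.2 9.5 0 0 25" --pt "26 11 0 0 25" --pt "29.8 13 0 0 25"

```text
time_s: 11.27
ee_pos: [0.5789, 0.1079, 0.0691]
tcp_rot: [-2.233, -2.208, 0.003]
contact_force: [0.7, -1.5, -1.6]
opening: 0.0328
finger_force: 25.0
```

Run:
```python
from h import *
st=robot.read_state(); print(st["ee_pos"],st["opening"],rel([.6056,.1624,-.005]))
```

```text
[0.5789339  0.10794444 0.06909302] 0.032829662985511224 [5.47863508 2.62026539 7.40144612]
```

Emit:
jog_arm --pt "3 1.5 0 0 25" --pt "5.5 2.5 0 0 25" --pt "5.5 2.5 2 0 25" --pt "5.5 2.5 4.5 0 25" --pt "5.5 2.5 6 0 25" --pt "5.5 2.5 6.8 0 25" --pt "5.5 2.5 7.0 0 25" --pt "5.5 2.5 7.0 0 25"

```text
time_s: 11.93
ee_pos: [0.6052, 0.1602, -0.0007]
tcp_rot: [-2.235, -2.208, 0.001]
contact_force: [-0.1, 0.5, -1.6]
opening: 0.0329
finger_force: 25.0
```

Emit:
jog_arm --pt "0 0 0.2 0 25" --pt "0 0 0.2 0 25" --pt "0 0 0.2 0 25"

```text
time_s: 12.18
ee_pos: [0.6062, 0.1605, -0.0012]
tcp_rot: [2.234, 2.207, 0.002]
contact_force: [-0.2, 0.5, -1.6]
opening: 0.0321
finger_force: 25.0
```

Emit:
jog_arm --pt "0 0 0.2 0 25" --pt "0 0 0.35 0 25" --pt "0 0 0.35 0 25" --pt "0 0 0.35 0 25"

```text
time_s: 12.52
ee_pos: [0.606, 0.1606, -0.0051]
tcp_rot: [2.234, 2.208, 0.001]
contact_force: [-0.8, 0.4, 2.5]
opening: 0.0325
finger_force: 25.0
```

Emit:
jog_arm --pt "0 0 0 0 66" --pt "0 0 0 0 66" --pt "0 0 0 0 66" --pt "0 0 0 0 66" --pt "0 0 -1.5 0 66" --pt "0 0 -4 0 66" --pt "0 0 -8 0 66" --pt "0 0 -9 0 66"

```text
time_s: 13.18
ee_pos: [0.6087, 0.1617, 0.0893]
tcp_rot: [2.232, 2.206, 0.011]
contact_force: [1.3, 0.8, -0.0]
opening: 0.062
finger_force: 0.0
```

Emit:
jog_arm --pt "0.5 -3 0 0 66" --pt "0.7 -7 0 0 66" --pt "1 -11 0 0 66" --pt "1.4 -15 0 0 66" --pt "1.8 -18.6 0 0 66" --pt "1.8 -18.6 0 0 66" --pt "1.8 -18.6 0 0 66"

```text
time_s: 13.77
ee_pos: [0.418, 0.181, 0.0846]
tcp_rot: [-2.232, -2.211, 0.001]
contact_force: [1.4, 0.4, -0.3]
opening: 0.0619
finger_force: 0.0
```

Run:
```python
from h import *
s=snap("wrist"); t=snap("top"); st=robot.read_state(); print(st["ee_pos"],st["tcp_rot"],st["time_s"],rel([.4199,.1804,-.010]))
print(proj(s,[.4199,.1804,.043]),proj(t,[.6056,.1624,.044]))
cv2.imwrite("pics/w5.png",cv2.hconcat([cv2.resize(s["bgr"],(460,345)),cv2.copyMakeBorder(cv2.resize(t["bgr"][120:200,100:220],(339,226)),0,119,0,0,0)]))
```

```text
[0.42127675 0.18111105 0.0846564 ] [2.23443489 2.20715787 0.00300906] 13.8667 [-0.08002862 -0.15527197  9.46529644]
(np.float64(284.13017800586135), np.float64(216.40566751981888)) (np.float64(164.30513724832852), np.float64(159.00315976730934))
```

View pics/w5.png

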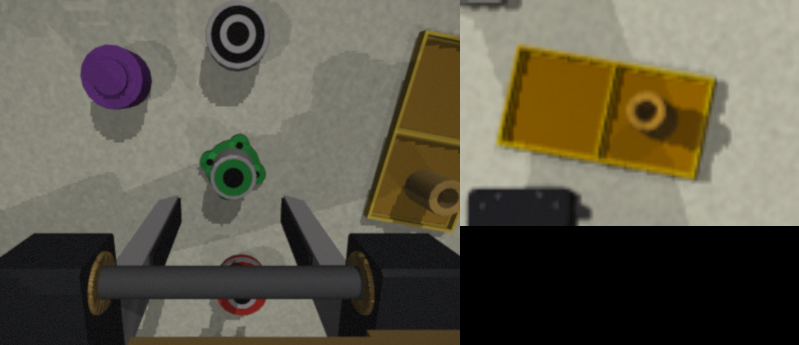

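The bush stands centred (top view about (165,159)). The green hub's bore is at (284,217), as predicted. Grip it.

Emit:
jog_arm --pt "0 0 3.5 0 66" --pt "0 0 7 0 66" --pt "0 0 8.5 0 66" --pt "0 0 9.4 0 66" --pt "0 0 9.4 0 25" --pt "0 0 9.4 0 25" --pt "0 0 9.4 0 25" --pt "0 0 9.4 0 25" --force 30

```text
time_s: 14.53
ee_pos: [0.4208, 0.181, -0.0086]
tcp_rot: [2.235, 2.207, 0.003]
contact_force: [0.1, -0.7, -2.0]
opening: 0.0393
finger_force: 30.0
```

Emit:
jog_arm --pt "0 0 0 0 25" --pt "0 0 0 0 25" --pt "0 0 0 0 25" --pt "0 0 -2 0 25" --pt "0 0 -5 0 25" --pt "0 0 -8 0 25" --pt "0 0 -8 0 25"

```text
time_s: 15.12
ee_pos: [0.4226, 0.1822, 0.0745]
tcp_rot: [2.233, 2.206, 0.012]
contact_force: [1.0, 0.4, -2.0]
opening: 0.0395
finger_force: 30.0
```

Run:
```python
from h import *
st=robot.read_state(); print(st["ee_pos"],st["opening"],rel([.6006,-.2062,-.005]))
```

```text
[0.4226088  0.18221842 0.07454905] 0.039506190824040124 [-38.65228093  18.21183135   7.94407001]
```

Emit:
jog_arm --pt "-3 1.5 0 0 25" --pt "-6.8 3 0 0 25" --pt "-10.6 4.5 0 0 25" --pt "-14.4 6.2 0 0 25" --pt "-18.2 8 0 0 25" --pt "-22 9.8 0 0 25" --pt "-25.8 11.6 0 0 25" --pt "-29.5 13.5 0 0 25"

```text
time_s: 15.78
ee_pos: [0.5501, -0.1172, 0.0694]
tcp_rot: [-2.234, -2.206, 0.002]
contact_force: [0.6, 1.6, -2.1]
opening: 0.0394
finger_force: 30.0
```

Emit:
jog_arm --pt "-3 1.6 0 0 25" --pt "-6.5 3.2 0 0 25" --pt "-9 4.9 0 0 25" --pt "-9 4.9 0 0 25" --pt "-9 4.9 2.5 0 25" --pt "-9 4.9 5 0 25" --pt "-9 4.9 6.5 0 25" --pt "-9 4.9 6.5 0 25"

```text
time_s: 16.45
ee_pos: [0.5945, -0.2042, 0.0008]
tcp_rot: [-2.229, -2.203, 0.007]
contact_force: [-0.6, 0.2, -2.8]
opening: 0.0395
finger_force: 30.0
```

Run:
```python
from h import *
st=robot.read_state(); print(st["ee_pos"],st["opening"],rel([.6006,-.2062,-.0045]))
```

```text
[ 0.59447356 -0.20423228  0.00078548] 0.039491582292149545 [-0.1908169   0.6192023   0.52306041]
```

Emit:
jog_arm --pt "-0.1 0.2 0 0 25" --pt "-0.1 0.2 0.2 0 25" --pt "-0.1 0.2 0.4 0 25" --pt "-0.1 0.2 0.4 0 25" --pt "-0.1 0.2 0.4 0 25"

```text
time_s: 16.87
ee_pos: [0.6011, -0.2067, 0.0021]
tcp_rot: [2.234, 2.207, 0.001]
contact_force: [0.0, -0.8, -3.0]
opening: 0.0397
finger_force: 30.0
```

Emit:
jog_arm --pt "0 0 0.3 0 25" --pt "0 0 0.5 0 25" --pt "0 0 0.65 0 25" --pt "0 0 0.65 0 25" --pt "0 0 0.65 0 25"

```text
time_s: 17.28
ee_pos: [0.6006, -0.2066, -0.0045]
tcp_rot: [2.235, 2.208, -0.0]
contact_force: [-1.9, 0.4, 3.6]
opening: 0.0393
finger_force: 30.0
```

Emit:
jog_arm --pt "0 0 0 0 66" --pt "0 0 0 0 66" --pt "0 0 0 0 66" --pt "0 0 0 0 66" --pt "0 0 -1.5 0 66" --pt "0 0 -4 0 66" --pt "0 0 -8 0 66" --pt "0 0 -9 0 66"

```text
time_s: 17.95
ee_pos: [0.6041, -0.2072, 0.0899]
tcp_rot: [2.23, 2.203, 0.006]
contact_force: [1.0, 0.2, 0.6]
opening: 0.0619
finger_force: 0.0
```

Emit:
jog_arm --pt "2 -2 0 0 66" --pt "5 -5 0 0 66" --pt "8 -8 0 0 66" --pt "10.5 -11 0 0 66" --pt "12.5 -14 0 0 66" --pt "14.4 -16.4 0 0 66" --pt "14.4 -16.4 0 0 66" --pt "14.4 -16.4 0 0 66"

```text
time_s: 18.62
ee_pos: [0.4377, -0.0597, 0.0852]
tcp_rot: [2.232, 2.211, -0.0]
contact_force: [0.4, -0.9, 0.8]
opening: 0.0622
finger_force: 0.0
```

Run:
```python
from h import *
s=snap("wrist"); t=snap("top"); st=robot.read_state(); print(st["ee_pos"],st["tcp_rot"],st["time_s"],rel([.4388,-.0608,-.009]))
print(proj(s,[.4388,-.0608,.044]),proj(t,[.6006,-.2062,.047]))
cv2.imwrite("pics/w6.png",cv2.hconcat([cv2.resize(s["bgr"],(460,345)),cv2.copyMakeBorder(cv2.resize(t["bgr"][120:200,260:380],(339,226)),0,119,0,0,0)]))
```

```text
[ 0.43996763 -0.06104047  0.08512363] [2.23401108e+00 2.20638291e+00 2.12024147e-03] 18.7167 [ 0.02478165 -0.13735931  9.41208267]
(np.float64(283.0581039673469), np.float64(217.29350253593708)) (np.float64(320.61356076048105), np.float64(157.56940611031206))
```

View pics/w6.png

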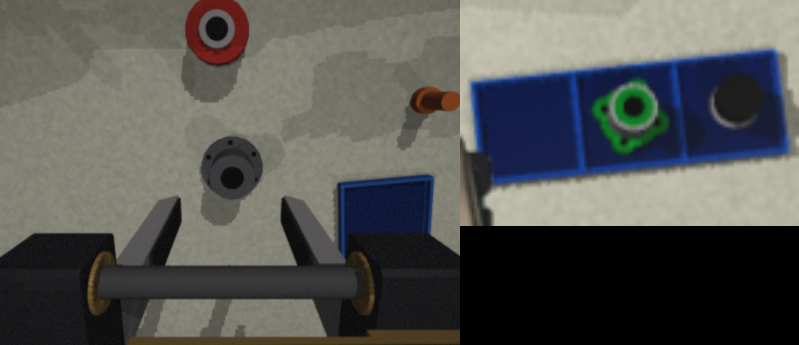

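The green hub stands in the middle pocket, with its bore at top view (321,158) as predicted. The dark hub's bore is at (282,217) in the wrist view, also as predicted. Grip it.

Emit:
jog_arm --pt "0 0 3.5 0 66" --pt "0 0 7 0 66" --pt "0 0 8.5 0 66" --pt "0 0 9.4 0 66" --pt "0 0 9.4 0 25" --pt "0 0 9.4 0 25" --pt "0 0 9.4 0 25" --pt "0 0 9.4 0 25"

```text
time_s: 19.38
ee_pos: [0.4392, -0.0609, -0.0082]
tcp_rot: [2.234, 2.206, 0.002]
contact_force: [-0.5, -0.1, -2.2]
opening: 0.0392
finger_force: 30.0
```

Emit:
jog_arm --pt "0 0 0 0 25" --pt "0 0 0 0 25" --pt "0 0 0 0 25" --pt "0 0 -2 0 25" --pt "0 0 -5 0 25" --pt "0 0 -8 0 25" --pt "0 0 -8 0 25"

```text
time_s: 19.97
ee_pos: [0.4414, -0.0607, 0.0749]
tcp_rot: [2.231, 2.204, 0.008]
contact_force: [1.5, -0.5, -3.5]
opening: 0.0394
finger_force: 30.0
```

Run:
```python
from h import *
st=robot.read_state(); print(st["ee_pos"],st["opening"],rel([.622,.248,-.0045]))
```

```text
[ 0.44143403 -0.06068898  0.07487383] 0.03944318008726246 [31.08903517 17.6186157   8.06150599]
```

Emit:
jog_arm --pt "2 2 0 0 25" --pt "5 4 0 0 25" --pt "8.5 6 0 0 25" --pt "12 8 0 0 25" --pt "15.5 10 0 0 25" --pt "19 12 0 0 25" --pt "22.5 14 0 0 25" --pt "26 16 0 0 25"

```text
time_s: 20.63
ee_pos: [0.6012, 0.1989, 0.0695]
tcp_rot: [-2.234, -2.208, 0.003]
contact_force: [0.4, -0.3, -3.9]
opening: 0.0394
finger_force: 30.0
```

Emit:
jog_arm --pt "3 1 0 0 25" --pt "5.1 1.9 0 0 25" --pt "5.1 1.9 0 0 25" --pt "5.1 1.9 2.5 0 25" --pt "5.1 1.9 5 0 25" --pt "5.1 1.9 6.5 0 25" --pt "5.1 1.9 6.5 0 25" --pt "5.1 1.9 6.5 0 25"

```text
time_s: 21.3
ee_pos: [0.6196, 0.2471, 0.0041]
tcp_rot: [-2.234, -2.207, 0.006]
contact_force: [0.8, 0.5, -2.8]
opening: 0.0394
finger_force: 30.0
```

Run:
```python
from h import *
st=robot.read_state(); print(st["ee_pos"],st["opening"],rel([.622,.248,-.0045]))
```

```text
[0.61955941 0.24708572 0.00411422] 0.03941085858576435 [0.09604806 0.24567497 0.86045981]
```

Emit:
jog_arm --pt "0 0 0.3 0 25" --pt "0 0 0.5 0 25" --pt "0 0 0.7 0 25" --pt "0 0 0.7 0 25" --pt "0 0 0.7 0 25"

```text
time_s: 21.72
ee_pos: [0.6213, 0.2483, -0.0006]
tcp_rot: [2.235, 2.208, 0.001]
contact_force: [-0.5, -0.1, -3.6]
opening: 0.0391
finger_force: 30.0
```

Emit:
jog_arm --pt "0 0 0.2 0 25" --pt "0 0 0.4 0 25" --pt "0 0 0.4 0 25" --pt "0 0 0.4 0 25"

```text
time_s: 22.05
ee_pos: [0.6214, 0.2485, -0.0042]
tcp_rot: [2.235, 2.208, 0.001]
contact_force: [-1.5, -0.4, 4.2]
opening: 0.0395
finger_force: 30.0
```

Emit:
jog_arm --pt "0 0 0 0 66" --pt "0 0 0 0 66" --pt "0 0 0 0 66" --pt "0 0 0 0 66" --pt "0 0 -1.5 0 66" --pt "0 0 -4 0 66" --pt "0 0 -8 0 75" --pt "0 0 -9 0 75"

```text
time_s: 22.72
ee_pos: [0.6243, 0.25, 0.0902]
tcp_rot: [2.233, 2.206, 0.012]
contact_force: [0.8, 0.7, 1.4]
opening: 0.0698
finger_force: 0.0
```

Emit:
jog_arm --pt "0.5 -3 0 0 75" --pt "1.2 -6.5 0 0 75" --pt "2 -10.5 0 0 75" --pt "3 -14.5 0 0 75" --pt "4 -18 0 0 75" --pt "4.4 -19.7 0 0 75" --pt "4.4 -19.7 0 0 75" --pt "4.4 -19.7 0 0 75"

```text
time_s: 23.38
ee_pos: [0.4246, 0.2953, 0.0852]
tcp_rot: [2.232, 2.21, 0.002]
contact_force: [1.1, 0.4, -0.2]
opening: 0.0706
finger_force: 0.0
```

Run:
```python
from h import *
s=snap("wrist"); t=snap("top"); st=robot.read_state(); print(st["ee_pos"],st["tcp_rot"],st["time_s"],st["opening"],rel([.4248,.295,-.012]))
print(proj(s,[.4248,.295,.036]),proj(t,[.622,.248,.048]))
cv2.imwrite("pics/w7.png",cv2.hconcat([cv2.resize(s["bgr"],(460,345)),cv2.copyMakeBorder(cv2.resize(t["bgr"][120:200,100:220],(339,226)),0,119,0,0,0)]))
```

```text
[0.42652079 0.29436252 0.08501956] [2.23577061 2.20561579 0.00234995] 23.4833 0.0706582929384201 [ 0.05778042 -0.18992781  9.70166066]
(np.float64(281.6885301486945), np.float64(213.16137482116724)) (np.float64(128.10021121544057), np.float64(152.5741647361855))
```

View pics/w7.png

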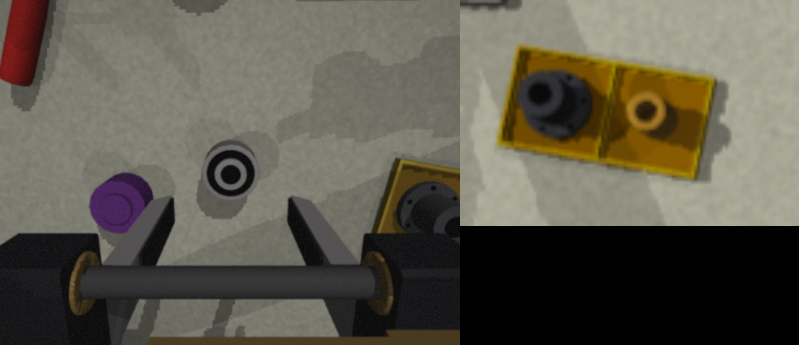

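The dark hub stands centred (bore at top view (128,153)). The bearing is at (280,212) in the wrist view as predicted, and the purple look-alike is clear of the left finger. Grip the bearing.

Emit:
jog_arm --pt "0 -0.1 3.5 0 75" --pt "0 -0.1 7 0 75" --pt "0 -0.1 8.5 0 75" --pt "0 -0.1 9.7 0 75" --pt "0 -0.1 9.7 0 40" --pt "0 -0.1 9.7 0 40" --pt "0 -0.1 9.7 0 40" --pt "0 -0.1 9.7 0 40"

```text
time_s: 24.15
ee_pos: [0.4246, 0.2947, -0.0114]
tcp_rot: [2.236, 2.207, 0.002]
contact_force: [0.0, 0.7, -3.5]
opening: 0.0514
finger_force: 30.0
```

Emit:
jog_arm --pt "0 0 0 0 40" --pt "0 0 0 0 40" --pt "0 0 0 0 40" --pt "0 0 -2 0 40" --pt "0 0 -5 0 40" --pt "0 0 -8 0 40" --pt "0 0 -8 0 40"

```text
time_s: 24.73
ee_pos: [0.4265, 0.2971, 0.0725]
tcp_rot: [2.234, 2.207, 0.014]
contact_force: [0.2, 1.9, -2.8]
opening: 0.0513
finger_force: 30.0
```

Run:
```python
from h import *
st=robot.read_state(); print(st["ee_pos"],st["opening"],rel([.593,-.1195,-.0075]))
```

```text
[0.42646557 0.29705956 0.07249606] 0.05127949099426029 [-41.49628885  17.09904605   7.88861201]
```

Emit:
jog_arm --pt "-3 2 0 0 40" --pt "-6.5 4 0 0 40" --pt "-10 6 0 0 40" --pt "-13.8 7.5 0 0 40" --pt "-17.6 9 0 0 40" --pt "-21.4 10.5 0 0 40" --pt "-25.2 12 0 0 40" --pt "-29 13.5 0 0 40"

```text
time_s: 25.4
ee_pos: [0.5547, 0.001, 0.067]
tcp_rot: [-2.234, -2.207, 0.001]
contact_force: [0.7, 0.2, -3.4]
opening: 0.0516
finger_force: 30.0
```

Emit:
jog_arm --pt "-3.5 1.2 0 0 40" --pt "-7 2.4 0 0 40" --pt "-10 3.5 0 0 40" --pt "-12.2 3.9 0 0 40" --pt "-12.2 3.9 0 0 40" --pt "-12.2 3.9 3 0 40" --pt "-12.2 3.9 6 0 40" --pt "-12.2 3.9 6.5 0 40"

```text
time_s: 26.07
ee_pos: [0.5879, -0.1186, -0.002]
tcp_rot: [-2.229, -2.203, 0.008]
contact_force: [-0.7, -0.1, -3.8]
opening: 0.0511
finger_force: 30.0
```

Emit:
jog_arm --pt "0 0 0 0 40" --pt "0 0 0 0 40" --pt "0 0 0 0 40"

```text
time_s: 26.32
ee_pos: [0.594, -0.1191, 0.0042]
tcp_rot: [2.233, 2.207, 0.003]
contact_force: [1.0, -0.3, -2.6]
opening: 0.0513
finger_force: 30.0
```

Run:
```python
from h import *
st=robot.read_state(); print(st["ee_pos"],st["opening"],rel([.593,-.1195,-.007]))
```

```text
[ 0.59395297 -0.11912645  0.00423671] 0.05130642784297543 [-0.03831876 -0.09757087  1.12344368]
```

Emit:
jog_arm --pt "0 0 0.4 0 40" --pt "0 0 0.7 0 40" --pt "0 0 0.9 0 40" --pt "0 0 0.9 0 40" --pt "0 0 1.1 0 40" --pt "0 0 1.1 0 40"

```text
time_s: 26.82
ee_pos: [0.5929, -0.1195, -0.0076]
tcp_rot: [2.234, 2.208, 0.0]
contact_force: [-0.5, 0.3, 0.3]
opening: 0.0511
finger_force: 30.0
```

Emit:
jog_arm --pt "0 0 0 0 80" --pt "0 0 0 0 80" --pt "0 0 0 0 80" --pt "0 0 0 0 80" --pt "0 0 0 0 80" --pt "0 0 -2 0 80" --pt "0 0 -6 0 80" --pt "0 0 -10 0 80"

```text
time_s: 27.48
ee_pos: [0.5911, -0.1191, 0.0916]
tcp_rot: [-2.232, -2.206, 0.003]
contact_force: [0.7, 0.3, -0.2]
opening: 0.0753
finger_force: 0.0
```

Emit:
jog_arm --pt "2 -2 -2 0 80" --pt "4 -5 -4 0 80" --pt "7 -8 -5 0 80" --pt "10 -12 -5 0 80" --pt "12 -15 -5 0 80" --pt "12 -15 -5 0 80" --pt "12 -15 -5 0 80" --pt "12 -15 -5 0 80"

```text
time_s: 28.15
ee_pos: [0.4452, 0.0021, 0.1423]
tcp_rot: [2.233, 2.207, 0.002]
contact_force: [1.7, 0.1, 0.0]
opening: 0.0753
finger_force: 0.0
```

Run:
```python
from h import *
t=snap("top"); st=robot.read_state(); print(st["ee_pos"],st["time_s"]); print(proj(t,[.593,-.1195,.04]))
cv2.imwrite("pics/end.png",cv2.resize(t["bgr"][110:320,90:510],(800,400)))
```

```text
[0.44578722 0.00170139 0.14214064] 28.2
(np.float64(283.4741378453037), np.float64(162.16822153467075))
```

View pics/end.png

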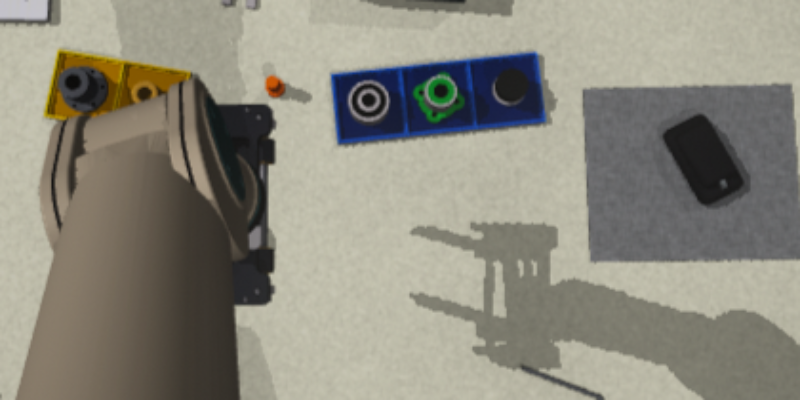

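All five parts stand in their pockets: bearing (368,101), green hub (440,92), plug (511,86), dark hub (78,85) and bush (145,93). The gauge (274,87) and mouse (703,160) are where they were. Handing in.

```bash
python3 -c "
from cell import robot
print(robot.hand_in())"
```

```text
the job is handed in; nothing more can be done
None
```

The job is handed in at about 28 s: both kits stand in their trays, one part per pocket and looking centred in the camera pictures. Nothing was moved against the reject bearing, gauge or mouse, though the arm hid the reject in the last picture, and no verdict came back.

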